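View a tinting lens under the tester's clear lid

TASK

Start the UV lens tester by pressing its green button fully down and letting it come up again. Then take the nested lids together by the orange knob, lower them gently onto the tester so that the clear lid's plug sits fully home in the round well, and let go. Finally take the black outer cover by its collar and lift it straight up off the clear lid, about 10 cm clear, and finish while still holding it there above the tester, level and still; the cover must not come off before the clear lid is seated, the clear lid must then stay shut on the well with the lens under it, and the things lying around are left alone.

Things in the scene. Friction and masses are not known exactly. Their poses are not given: they have to be found in the camera images.
- uv_tester: White box, 130 (x) x 180 (y) x 55 mm high, fixed to the worktop. Origin at the centre of its underside; z up, its front with the vents and pilot light faces its -x. A round well 78 mm in diameter and 40 mm deep opens in its flat top, centred at (0, +25, 55) mm; the push button stands on the top at (0, -65) mm.
- well (a point): Centre of the well's mouth, level with the tester's flat top (55 mm above the worktop); axes as uv_tester. The clear lid is home when its origin lies 8 mm below this point and on its axis.
- start_button_top (a point): Centre of the top face of the round green push button (28 mm diameter), on the tester; moves with the button.
- start_button (a joint): Travel of the push button, m: 0 up, 0.006 fully down. Pressed straight down against a spring (5 N when fully down); it springs back.
- clear_lid: Inner lid, clear, 160 g, loose, stands on the worktop under the black cover. Origin: centre of the underside, z up. Round: plug 72 mm diameter, z 0 to 8 mm (3 mm play all round in the well); flange 96 mm, z 9 to 17, rests on the tester's top on 1 mm nubs; steel stem 14 mm, z 17 to 48; orange knob 20 mm, z 48 to 74, above the cover's collar. Lifted by the knob it carries the cover.
- dark_cover: Outer lid, black, 130 g, loose on the clear lid's flange. Origin: centre of the lower edge, 10 mm above the clear lid's origin when nested; z up. Round: skirt 112 mm outside, 102 mm inside, z 0 to 8 mm; top plate z 8 to 12 on 1 mm nubs; collar 44 mm outside, z 12 to 36, with a 28 mm hole through which the stem and knob stand 28 mm above the collar's top. Lifts straight off.
- lens_in_well: Round lens blank, 62 mm diameter, 6 mm thick, lying loose on the well's floor, 40 mm below the mouth. Origin at the centre of its underside. Leave it there.
- marker_pen: Navy pen, 133 mm long, lying on the worktop. Bystander; leave alone.
- bench_pliers: Steel pliers, 150 mm long, 11 mm high, lying on the worktop. Bystander; leave alone.
- pad_roll: White roll of pads, 62 mm diameter, 26 mm high. Bystander; leave alone.
- lens_spray: Spray bottle, 42 mm diameter, 140 mm high, at the back left. Bystander; leave alone.
Things that resemble listed ones, but are neither listed nor needed, are in the scene too. There is more than one size of the clear_lid; the job needs the larger.

How it is judged (in metres and radians):
On the way, in this order (a step that is already met when the one before it is completed fails the run):
1. the green button is pressed fully down (value of joint start_button above 0.005 m).
2. the button is let up again (value of joint start_button below 0.0015 m), for 0.1 s.
3. both lids lie nested on the tester, the clear lid home in the well, and neither is touched by the gripper (horizontal distance between clear_lid and well below 0.006 m and z of clear_lid in the frame of well below -0.0055 m and angle between clear_lid's own z axis and vertical below 0.04 rad and not (z of dark_cover in the frame of clear_lid above 0.014 m or horizontal distance between dark_cover and clear_lid above 0.012 m) and contact force between the fingers and clear_lid below 0.1 N and contact force between the fingers and dark_cover below 0.1 N), for 0.2 s.
At the end, for the whole second after the job is handed in: Clear lid home in the well (centred within 6 mm, down within 2.5 mm, level to 0.04 rad) and untouched; black cover held by the fingers alone, at least 90 mm above it, within 100 mm sideways of the well, level to 0.25 rad, under 0.03 m/s; button up; lens on the well floor (horizontal distance between clear_lid and well below 0.006 m and z of clear_lid in the frame of well below -0.0055 m and angle between clear_lid's own z axis and vertical below 0.04 rad and z of dark_cover in the frame of clear_lid above 0.09 m and angle between dark_cover's own z axis and vertical below 0.25 rad and linear speed of dark_cover below 0.03 m/s and contact force between the fingers and dark_cover above 1 N and contact force between each of dark_cover, the fingers and clear_lid below 0.1 N and contact force between dark_cover and uv_tester below 0.1 N and horizontal distance between dark_cover and well below 0.1 m and value of joint start_button below 0.0015 m and horizontal distance between lens_in_well and well below 0.012 m and z of lens_in_well in the frame of well below -0.037 m); the arm keeps its last pose, push and grip.
It fails at once if the cover comes off the clear lid (more than 4 mm up or 12 mm sideways) while the clear lid is not home in the well ((z of dark_cover in the frame of clear_lid above 0.014 m or horizontal distance between dark_cover and clear_lid above 0.012 m) and not (horizontal distance between clear_lid and well below 0.006 m and z of clear_lid in the frame of well below -0.0055 m and angle between clear_lid's own z axis and vertical below 0.04 rad)).
It fails at once if the lids are dropped or slammed onto the tester (over 0.35 m/s in the last 15 mm) (linear speed of clear_lid above 0.35 m/s and horizontal distance between clear_lid and well below 0.05 m and z of clear_lid in the frame of well below 0.007 m).
It fails at once if a bystander is shifted by more than 30 mm (distance of any of marker_pen, bench_pliers, pad_roll, lens_spray from where it was at the start of the episode above 0.03 m).
It also fails if it takes over 64 s, if anything falls off the work surface, if the arm or the gripper's body presses on something with over 40 N, if the wrist force passes 120 N, or if a joint passes its speed limit or range.

ROBOT

A 6-joint arm with a two-finger parallel gripper is mounted at the origin on a cart in front of the work surface, level with it; the furniture and walls round the work are solid. World frame = base frame: x ahead of the robot, y to its left, z up, the work surface at z = 0. Lengths are in m, angles in degrees, forces in N, time in s.
With the tool pointing down it reaches from about 0.4 to 0.825 m from the base axis. Payload 7 kg.
Tool frame: the origin (TCP) lies between the finger pads; the fingertips stand 19 mm ahead of it and the grasp point (between the pads) is the TCP; z points along the fingers, y is the line along which they close (so a half turn about z gives the same grasp; the last joint's range is limited). The gripper opens to 88 mm and grips with 3 to 60 N. Pads are 19 mm wide; open, the fingers measure 130 mm over their backs; the gripper's body (78 mm by 193 mm) begins 47 mm behind the grasp point.
Start: joints at [-57.29, 20.546, 0.682, 0, -70.136, -16.507], TCP at [0.188, -0.648, 0.246] pointing down, gripper open.
Joint ranges: [-176.03, 176.03], [-82.01, 121.73], [-58.28, 71.71], [-173.87, 95.51], [-174.79, -0.11], [-173.66, 173.66]. Speed limits (degrees/s): [136.94, 136.94, 172.46, 180, 180, 180].

INTERFACE

Orientations are given as [roll, pitch, yaw] about the fixed x, y, z axes, in that order (R = Rz(yaw) Ry(pitch) Rx(roll)).
In Python, from plant import get_obs, snapshot, close_job, spot_in, spot_point gives the robot as it stands.
- The arm moves only by the tool play_rows, never from a script. Its argument "plan" is a list of rows, each a list of 6 numbers: the shift along the tool's x, y, z in cm, then the turn, a rotation vector about the tool's x, y, z in degrees. A call has 1 to 20 rows; each row shifts and turns the commanded pose from where the row before left it, along the tool's axes as they then stand; what a row does not reach is not made up. A row lasts 1/12 s, in which the tool goes at most 41.7 mm and 7.16 degrees, less where a joint would pass 70% of its speed; a pose out of reach is approached as far as the arm can. A call is refused whole if a number of a shift passes 4.17 or a number of a turn 7.16, either way. A call with a gripper value outside its range is refused whole. "grip" is the finger opening in cm, from 0 to 8.76, set as the call begins (left out, the last holds). The fingers move at their own pace and stop on an object; the grip force is fixed at half the most. Time passes only in rows, so rows that do not move let the fingers close. It gives the time, the measured TCP pose, the force, the opening and the grip force at its end, in the units of the state.
- get_obs(): the state, without advancing time (a new reading comes with each control period).
- snapshot(name): name is "scene" or "side" or "wrist"; returns a dict with "frame" (384x512x3 uint8, red, green, blue), "fx", "fy", "cx", "cy" (pixels), "k1" (the pictures are not rectified: a ray, as slopes to the right and down, at radius r is drawn at 1 + k1 r^2 times it, then the intrinsics apply), "position" and "attitude" of the camera in the world. Camera axes: x right, y down, z forward; pixel columns grow to the right and rows downward; lengths in m; the calibration is good to about 2 mm. A picture is of the moment at which its call begins. There is no depth.
- close_job(): hands the job in; it is judged then, once.
Trained networks look in the newest picture that a camera, given by its name, has taken for a name from the list of things; names that differ only in an ending like _2 or _b are one class to them, and where a whole thing is asked for, a point or a joint stands for the part that bears it (a point fixed in the world has none). Each returns a list of dicts, best first, with "score" (0 to 1); they miss things now and then, are a little off and sometimes report something else, mostly with a low value. They report only what shows in the picture. A call takes as long as a camera call. They do not tell look-alikes from the thing itself.
- spot_in(camera, thing): "position" ([x, y, z] in m, in world coordinates, good to about 4 mm: the middle of the surface that is visible of it).
- spot_point(camera, thing): "position" ([x, y, z] in m, in world coordinates, good to about 4 mm: a listed point, or the origin of a listed thing).
The state is a dict: "clock": time; "joint_pos": joint angles; "qvel": joint speeds; "tau": joint torques, N m; "tool_pos": TCP position; "orientation": TCP orientation; "force": force on the tool from outside, world axes, zero at the start; "moment": the same for the moment, N m; "opening": finger opening in m; "gripper_force": force on a finger pad.
Only numpy, scipy, OpenCV 4.12 (cv2) and the standard library are available. Lean on these libraries where they do the work, as an engineer would, in place of code of your own. Each camera call takes 0.05 s, during which the arm holds its last target. There are 200 camera calls.

## Working session

There is one attempt and no reset: what is moved stays moved. The work goes in short steps, Python scripts to look and compute and a tool call to move; the robot and the scene stay as the last step left them, time stands still between calls to the robot, and variables do not carry over. Pictures are saved under pics/ and viewed, at most 10 in all, crops included, and the job is handed in when it is done.

Besides the shell and the picture viewer there is one more tool, called after "Emit:" by a JSON object that holds its "name" and its "arguments". play_rows: Moves the arm, as the interface text tells. Its arguments: {"type":"object","properties":{"plan":{"type":"array","items":{"type":"array","items":{"type":"number"}}},"grip":{"type":"number"}},"required":["plan"]}

```bash
mkdir -p pics; cat > h.py <<'E'
import numpy as np, cv2
from plant import *
def save(cam,name):
    s=snapshot(cam); cv2.imwrite(f'pics/{name}.png',s['frame'][:,:,::-1]); return s
def show(cam,things,f=spot_point):
    for t in things:
        for d in f(cam,t)[:4]: print(cam,t,np.round(d['position'],4),round(d['score'],2))
E
python3 - <<'E'
from h import *
o=get_obs(); print({k:np.round(v,3) for k,v in o.items()})
a=save('scene','scene1'); b=save('side','side1')
print(a['position'],a['attitude'],b['position'])
for c in ('scene','side'): show(c,['well','start_button_top','clear_lid','dark_cover','uv_tester'])
show('scene',['marker_pen','bench_pliers','pad_roll','lens_spray'])
cv2.imwrite('pics/both1.png',cv2.resize(np.hstack([a['frame'],b['frame']])[:,:,::-1],(800,300)))
E
```

```text
{'clock': np.float64(0.0), 'joint_pos': array([-5.7290e+01,  2.0591e+01,  6.3300e-01, -2.0000e-02, -7.0135e+01,
       -1.6506e+01]), 'qvel': array([ 0.012,  0.009, -0.054,  0.076, -0.004,  0.004]), 'tau': array([-2.0000e-03, -5.8272e+01,  2.9306e+01,  6.9970e+00,  7.0000e-03,
       -0.0000e+00]), 'tool_pos': array([ 0.188, -0.648,  0.245]), 'orientation': array([ 1.79905e+02, -8.00000e-03, -1.63803e+02]), 'force': array([-0.325,  0.444, -0.171]), 'moment': array([ 0.011,  0.035, -0.034]), 'gripper_force': np.float64(0.0), 'opening': np.float64(0.088)}
[-0.24158843  0.57199667  0.68776055] [-122.3854351    -0.8749049  -128.97682746] [0.15801045 0.69356999 0.81204164]
scene well [ 0.4773 -0.1948  0.0565] 0.96
scene start_button_top [ 0.4888 -0.2866  0.0772] 0.61
scene start_button_top [ 0.4849 -0.0077  0.0012] 0.41
scene clear_lid [0.4156 0.3169 0.0018] 0.79
scene dark_cover [0.477  0.1566 0.0096] 0.97
scene uv_tester [ 0.4772 -0.2172 -0.0017] 0.76
side well [ 0.4724 -0.1985  0.0525] 0.57
side start_button_top [ 0.4874 -0.2904  0.0792] 0.56
side clear_lid [4.141e-01 3.176e-01 2.000e-04] 0.81
side clear_lid [ 0.4839  0.1561 -0.0005] 0.46
side dark_cover [0.481  0.1568 0.0098] 0.74
scene marker_pen [ 4.865e-01 -5.800e-03 -1.000e-04] 0.68
scene bench_pliers [ 0.4769 -0.2225  0.001 ] 0.47
scene pad_roll [ 6.184e-01 -3.535e-01 -1.000e-04] 0.56
scene lens_spray [ 0.6593  0.3203 -0.0037] 0.64
scene lens_spray [ 0.4749 -0.2033  0.0144] 0.33
```

View pics/scene1.png

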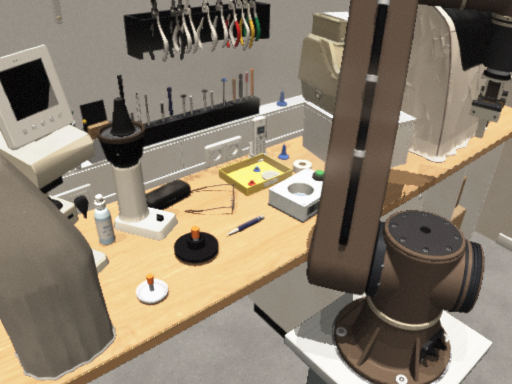

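View pics/side1.png

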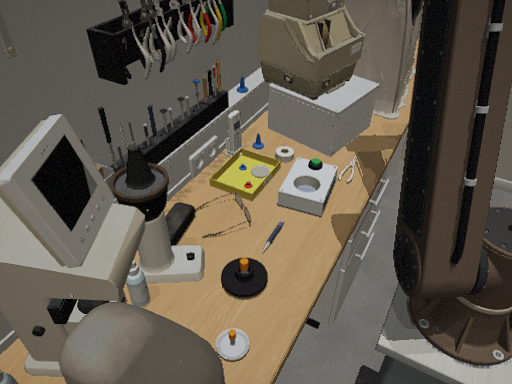

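The scene picture shows the tester at about (300,195), its button at (319,174), the nested lids at (197,245) and the small lid look-alike at (152,290). In the side picture they are at (307,185), (315,162), (244,275) and (232,343). A grey cabinet stands near the tester, so I'm locating it before moving.

```bash
cat >> h.py <<'E'
from scipy.spatial.transform import Rotation as Ro
def ray(s,u,v):
    x=np.array([(u-s['cx'])/s['fx'],(v-s['cy'])/s['fy']]); y=x.copy()
    for _ in range(20): y=x/(1+s['k1']*(y@y))
    return Ro.from_euler('xyz',s['attitude'],degrees=True).apply([*y,1.])
def onz(s,u,v,z):
    d=ray(s,u,v); p=np.array(s['position']); return p+d*(z-p[2])/d[2]
def delta(target,yaw=None):
    o=get_obs(); R=Ro.from_euler('xyz',o['orientation'],degrees=True)
    print('tcp',np.round(o['tool_pos'],4),np.round(o['orientation'],2),'F',np.round(o['force'],2),'t',round(o['clock'],2))
    print('tool shift cm',np.round(R.inv().apply(np.array(target)-o['tool_pos'])*100,2))
    if yaw is not None:
        print('turn',np.round((R.inv()*Ro.from_euler('xyz',[180,0,yaw],degrees=True)).as_rotvec(degrees=True),1))
E
python3 - <<'E'
from h import *
s=snapshot('side')
for n,u,v,z in [('cab corner front-left',335,150,0),('cab left bottom',270,118,0),('cab right bottom',383,103,0),('edge',333,235,0),('lamp base',204,262,0.03),('button',316,161,.07),('well',307,184,.055),('knob top',244,261,.074),
 ('tester tl',290,160,.055),('tester bl',279,203,.055),('tester br',327,212,.055),('tester tr',337,170,.055)]:
    print(n,np.round(onz(s,u,v,z),3))
delta([.488,-.288,.22],-173)
E
```

```text
cab corner front-left [ 0.484 -0.48   0.   ]
cab left bottom [ 0.779 -0.561  0.   ]
cab right bottom [ 0.433 -0.899  0.   ]
edge [ 0.344 -0.093  0.   ]
lamp base [0.579 0.176 0.03 ]
button [ 0.485 -0.294  0.07 ]
well [ 0.471 -0.196  0.055]
knob top [0.477 0.158 0.074]
tester tl [ 0.565 -0.279  0.055]
tester bl [ 0.505 -0.081  0.055]
tester br [ 0.376 -0.113  0.055]
tester tr [ 0.418 -0.303  0.055]
tcp [ 0.1883 -0.6482  0.2456] [-180.     0.  -163.8] F [-0.3  -0.03 -0.42] t 0.85
tool shift cm [-38.83  26.23   2.56]
turn [-0.   0.   9.2]
```

Emit:
{"name": "play_rows", "arguments": {"plan": [[-3, 2, 0, 0, 0, 0], [-3, 2, 0, 0, 0, 0], [-3, 2, 0, 0, 0, 0], [-3, 2, 0, 0, 0, 0], [-3, 2, 0, 0, 0, 0], [-3, 2, 0, 0, 0, 0], [-3, 2, 0.5, 0, 0, 0], [-3, 2, 0.5, 0, 0, 0], [-3, 2, 0.5, 0, 0, 0], [-3, 2, 0.5, 0, 0, 0], [-3, 2, 0.5, 0, 0, 0], [-3, 2, 0.5, 0, 0, 0], [-2.8, 2.2, 0, 0, 0, 0], [0, 0, 0, 0, 0, 0]], "grip": 0}}

```text
clock: 2.02
tool_pos: [0.4909, -0.2846, 0.2154]
orientation: [-180.0, 0.0, -163.6]
force: [-0.5, -0.7, 0.3]
opening: 0.0027
gripper_force: 0.0
```

```bash
python3 - <<'E'
from h import *
s=save('wrist','w1')
show('wrist',['well','start_button_top'])
for c in('scene','side'): snapshot(c); show(c,['start_button_top','well'])
print(s['position'],s['attitude'])
delta([.487,-.290,.12],-163.8)
E
```

```text
wrist well [ 0.4724 -0.1986  0.0541] 0.78
wrist start_button_top [ 0.4852 -0.2827  0.078 ] 0.59
scene start_button_top [0.6625 0.3197 0.0025] 0.63
scene well [ 0.474  -0.1972  0.0568] 0.63
side start_button_top [ 0.4856 -0.2903  0.0803] 0.59
side well [ 0.4687 -0.1963  0.0538] 0.56
[ 0.41785488 -0.30634279  0.35522813] [ 1.63494159e+02 -4.68030738e-02  1.06372104e+02]
tcp [ 0.4873 -0.2891  0.2157] [-180.      0.   -163.88] F [ 0.5  -0.01  0.52] t 2.47
tool shift cm [ 0.05 -0.08  9.57]
turn [-0.   0.  -0.1]
```

View pics/w1.png

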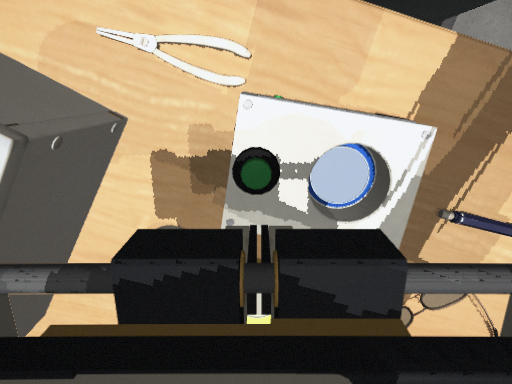

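The wrist picture shows the green button at (256,171), the well mouth around (348,181) with the lens inside, the pliers at top and the pen at right. I'll turn those pixels into positions.

```bash
python3 - <<'E'
from h import *
s=snapshot('wrist')
g=s['frame'].astype(int)
m=(g[...,1]>g[...,0]+25)&(g[...,1]>g[...,2]+5); m[:140]=0;m[205:]=0
v,u=np.nonzero(m); print('btn px',u.mean(),v.mean(),len(u), u.min(),u.max(),v.min(),v.max())
for z in (.07,.08): print(z,np.round(onz(s,(u.min()+u.max())/2,(v.min()+v.max())/2,z),4))
# tester corners
for n,(a,b) in dict(tl=(241,93),tr=(437,127)).items(): print(n,np.round(onz(s,a,b,.055),4))
for n,(a,b) in dict(l=(307,178),r=(391,185),t=(350,142),b=(347,221)).items(): print(n,np.round(onz(s,a,b,.055),4))
delta([.4865,-.289,.12])
E
```

```text
btn px 259.49594594594595 178.4554054054054 740 245 274 163 193
0.07 [ 0.4867 -0.2885  0.07  ]
0.08 [ 0.4842 -0.2892  0.08  ]
tl [ 0.4206 -0.3245  0.055 ]
tr [ 0.4003 -0.1461  0.055 ]
l [ 0.4781 -0.244   0.055 ]
r [ 0.4625 -0.1648  0.055 ]
t [ 0.4347 -0.2169  0.055 ]
b [ 0.5088 -0.1921  0.055 ]
tcp [ 0.4873 -0.289   0.2157] [-1.8000e+02  1.0000e-02 -1.6387e+02] F [ 0.23  0.97 -0.44] t 2.52
tool shift cm [0.08 0.03 9.57]
```

Emit:
{"name": "play_rows", "arguments": {"plan": [[0.1, 0, 3, 0, 0, 0], [0, 0, 3, 0, 0, 0], [0, 0, 2, 0, 0, 0], [0, 0, 1, 0, 0, 0], [0, 0, 0.8, 0, 0, 0], [0, 0, 0, 0, 0, 0], [0, 0, 0, 0, 0, 0], [0, 0, 0, 0, 0, 0]]}}

```text
clock: 3.18
tool_pos: [0.4877, -0.2889, 0.1189]
orientation: [-179.9, 0.1, -163.8]
force: [0.6, 0.1, 0.1]
opening: 0.0003
gripper_force: 0.0
```

Emit:
{"name": "play_rows", "arguments": {"plan": [[0, 0, 0.4, 0, 0, 0], [0, 0, 0.4, 0, 0, 0], [0, 0, 0.4, 0, 0, 0], [0, 0, 0, 0, 0, 0], [0, 0, 0, 0, 0, 0]]}}

```text
clock: 3.6
tool_pos: [0.4866, -0.2885, 0.1053]
orientation: [180.0, -0.0, -163.8]
force: [0.7, 0.3, 0.3]
opening: 0.0002
gripper_force: 0.0
```

Emit:
{"name": "play_rows", "arguments": {"plan": [[0, 0, 0.3, 0, 0, 0], [0, 0, 0.3, 0, 0, 0], [0, 0, 0.3, 0, 0, 0], [0, 0, 0, 0, 0, 0], [0, 0, 0, 0, 0, 0]]}}

```text
clock: 4.02
tool_pos: [0.4868, -0.2885, 0.0964]
orientation: [180.0, -0.0, -163.8]
force: [0.6, 0.5, 0.0]
opening: 0.0004
gripper_force: 0.0
```

Emit:
{"name": "play_rows", "arguments": {"plan": [[0, 0, 0.15, 0, 0, 0], [0, 0, 0.15, 0, 0, 0], [0, 0, 0, 0, 0, 0], [0, 0, 0, 0, 0, 0]]}}

```text
clock: 4.35
tool_pos: [0.4869, -0.2886, 0.0937]
orientation: [-180.0, 0.0, -163.8]
force: [-1.8, 1.0, 2.9]
opening: 0.0005
gripper_force: 1.4
```

Emit:
{"name": "play_rows", "arguments": {"plan": [[0, 0, 0.2, 0, 0, 0], [0, 0, 0.2, 0, 0, 0], [0, 0, 0, 0, 0, 0], [0, 0, 0, 0, 0, 0]]}}

```text
clock: 4.68
tool_pos: [0.4869, -0.2887, 0.0902]
orientation: [-180.0, 0.0, -163.8]
force: [-1.2, 2.3, 9.0]
opening: 0.0004
gripper_force: 5.0
```

Emit:
{"name": "play_rows", "arguments": {"plan": [[0, 0, 0.15, 0, 0, 0], [0, 0, 0, 0, 0, 0], [0, 0, 0, 0, 0, 0]]}}

```text
clock: 4.93
tool_pos: [0.487, -0.2887, 0.09]
orientation: [-179.9, 0.0, -163.8]
force: [-6.5, 6.1, 22.0]
opening: 0.0004
gripper_force: 10.7
```

Emit:
{"name": "play_rows", "arguments": {"plan": [[0, 0, -1, 0, 0, 0], [0, 0, -1.5, 0, 0, 0], [0, 0, -2.5, 0, 0, 0], [0, 0, -3, 0, 0, 0], [0, 0, -3, 0, 0, 0], [0, 0, -3, 0, 0, 0], [0, 0, 0, 0, 0, 0]], "grip": 6}}

```text
clock: 5.52
tool_pos: [0.4895, -0.2899, 0.2343]
orientation: [-179.7, 0.4, -163.7]
force: [1.0, -0.7, 1.0]
opening: 0.0417
gripper_force: 0.0
```

```bash
python3 - <<'E'
from h import *
a=snapshot('scene');b=snapshot('side')
def tri(p,q):
    d,e=ray(a,*p),ray(b,*q); P,Q=np.array(a['position']),np.array(b['position'])
    t=np.linalg.lstsq(np.c_[d,-e],Q-P,rcond=None)[0]; return np.round((P+t[0]*d+Q+t[1]*e)/2,3),np.round(np.linalg.norm(P+t[0]*d-Q-t[1]*e),3)
print('lamp head',tri((123,135),(141,185))); print('lamp col base',tri((145,222),(160,265)))
print('knob top',tri((195,229),(244,261)))
delta([.40,.157,.23],-180)
E
```

```text
lamp head (array([0.686, 0.221, 0.262]), np.float64(0.001))
lamp col base (array([ 0.71 ,  0.192, -0.033]), np.float64(0.011))
knob top (array([0.479, 0.155, 0.069]), np.float64(0.002))
tcp [ 0.4874 -0.2887  0.2291] [-1.7994e+02  1.5000e-01 -1.6381e+02] F [-0.75 -0.21 -0.29] t 5.62
tool shift cm [-4.03 45.24 -0.13]
turn [-0.   0.2 16.2]
```

Emit:
{"name": "play_rows", "arguments": {"plan": [[-0.77, 2.0, 0, 0, 0, 0], [-0.77, 2.9, 0, 0, 0, 0], [-0.77, 2.9, 0, 0, 0, 0], [-0.77, 2.9, 0, 0, 0, 0], [-0.77, 2.9, 0, 0, 0, 0], [-0.77, 2.9, 0, 0, 0, 0], [-0.77, 2.9, 0, 0, 0, 0], [-0.77, 2.9, 0, 0, 0, 0], [-0.77, 2.9, 0, 0, 0, 0], [-0.77, 2.9, 0, 0, 0, 0], [-0.77, 2.9, 0, 0, 0, 0], [-0.77, 2.9, 0, 0, 0, 0], [-0.77, 2.9, 0, 0, 0, 0], [-0.77, 2.9, 0, 0, 0, 0], [-0.77, 2.9, 0, 0, 0, 0], [0, 0.7, 0, 0, 0, 0], [0, 0, 0, 0, 0, 0], [0, 0, 0, 0, 0, 0]]}}

```text
clock: 7.12
tool_pos: [0.4762, 0.1593, 0.2267]
orientation: [-180.0, -0.1, -163.7]
force: [0.6, -0.2, 0.5]
opening: 0.0597
gripper_force: 0.0
```

```bash
python3 - <<'E'
from h import *
s=save('wrist','w2')
show('wrist',['clear_lid','dark_cover'])
g=s['frame'].astype(int)
m=(g[...,0]>g[...,2]+90)&(g[...,0]>150)&(g[...,1]<g[...,0]*.65); m[240:]=0
n,l,st,c=cv2.connectedComponentsWithStats(m.astype('uint8'))
for i in range(1,n):
    if st[i][4]>60: print(st[i],c[i],np.round(onz(s,*c[i],.07),4))
delta([.478,.157,.12])
E
```

```text
wrist clear_lid [ 4.774e-01  1.568e-01 -1.000e-04] 0.87
wrist clear_lid [0.4158 0.315  0.0016] 0.62
wrist dark_cover [0.4771 0.1564 0.0117] 0.72
[426 150  14  14 150] [432.46666667 156.98      ] [0.4148 0.3074 0.07  ]
[247 171  18  19 249] [255.45783133 179.2811245 ] [0.4804 0.1573 0.07  ]
tcp [0.4768 0.1585 0.2276] [-1.7998e+02 -5.0000e-02 -1.6385e+02] F [ 0.73  0.88 -0.42] t 7.27
tool shift cm [-0.09 -0.17 10.76]
```

View pics/w2.png

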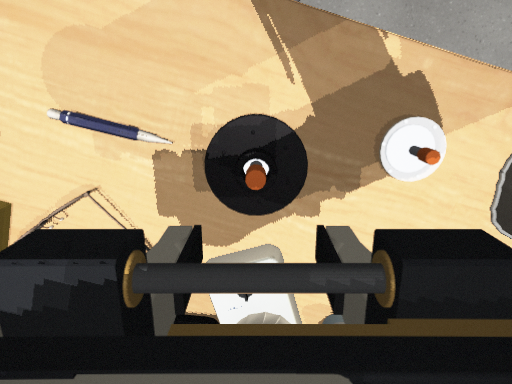

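The wrist picture shows the black cover at (256,165) with the orange knob at (256,180), centred between the fingers. The small lid is at right (413,150) and the pen at left. I'm going down now.

Emit:
{"name": "play_rows", "arguments": {"plan": [[-0.1, -0.15, 2.5, 0, 0, 0], [0, 0, 3, 0, 0, 0], [0, 0, 3, 0, 0, 0], [0, 0, 2.5, 0, 0, 0], [0, 0, 1.5, 0, 0, 0], [0, 0, 1, 0, 0, 0], [0, 0, 0.7, 0, 0, 0], [0, 0, 0.5, 0, 0, 0], [0, 0, 0.5, 0, 0, 0], [0, 0, 0, 0, 0, 0], [0, 0, 0, 0, 0, 0], [0, 0, 0, 0, 0, 0]]}}

```text
clock: 8.27
tool_pos: [0.4787, 0.1586, 0.0767]
orientation: [180.0, 0.1, -163.8]
force: [0.2, 0.1, -0.1]
opening: 0.0603
gripper_force: 0.0
```

```bash
python3 - <<'E'
from h import *
s=save('wrist','w3')
delta([.478,.157,.069])
E
```

```text
tcp [0.4787 0.1586 0.0768] [ 1.7997e+02  7.0000e-02 -1.6379e+02] F [-0.03  0.45 -0.84] t 8.32
tool shift cm [ 0.11 -0.13  0.77]
```

View pics/w3.png

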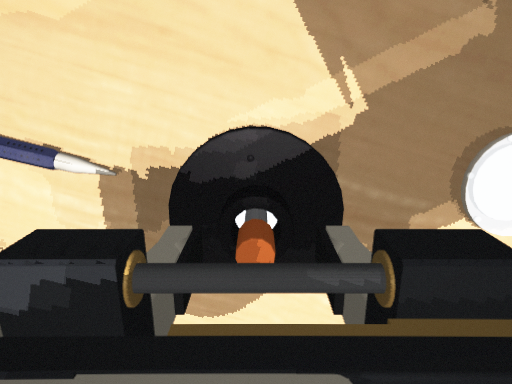

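The wrist picture shows the knob at (256,245), midway between the fingers at 190 and 328.

Emit:
{"name": "play_rows", "arguments": {"plan": [[0.1, -0.1, 0.3, 0, 0, 0], [0, 0, 0.3, 0, 0, 0], [0, 0, 0.15, 0, 0, 0], [0, 0, 0, 0, 0, 0], [0, 0, 0, 0, 0, 0]]}}

```text
clock: 8.73
tool_pos: [0.4776, 0.157, 0.0684]
orientation: [-180.0, -0.0, -163.8]
force: [0.2, 0.3, 0.6]
opening: 0.06
gripper_force: 0.0
```

Emit:
{"name": "play_rows", "arguments": {"plan": [[0, 0, 0, 0, 0, 0], [0, 0, 0, 0, 0, 0], [0, 0, 0, 0, 0, 0], [0, 0, 0, 0, 0, 0], [0, 0, 0, 0, 0, 0], [0, 0, 0, 0, 0, 0], [0, 0, 0, 0, 0, 0], [0, 0, 0, 0, 0, 0], [0, 0, 0, 0, 0, 0]], "grip": 1}}

```text
clock: 9.48
tool_pos: [0.4776, 0.1569, 0.0685]
orientation: [-180.0, -0.0, -163.8]
force: [0.9, -1.1, -0.7]
opening: 0.0192
gripper_force: 30.0
```

Emit:
{"name": "play_rows", "arguments": {"plan": [[0, 0, -0.3, 0, 0, 0], [0, 0, -0.6, 0, 0, 0], [0, 0, -1, 0, 0, 0], [0, 0, -1.5, 0, 0, 0], [0, 0, -1.8, 0, 0, 0], [0, 0, -1.8, 0, 0, 0], [0, 0, -1.8, 0, 0, 0], [0, 0, -1.5, 0, 0, 0], [0, 0, -1.2, 0, 0, 0], [0, 0, -0.8, 0, 0, 0], [0, 0, -0.4, 0, 0, 0], [0, 0, 0, 0, 0, 0], [0, 0, 0, 0, 0, 0]]}}

```text
clock: 10.57
tool_pos: [0.4773, 0.1569, 0.1953]
orientation: [180.0, -0.0, -163.8]
force: [0.3, -0.2, -3.8]
opening: 0.0191
gripper_force: 30.0
```

```bash
python3 - <<'E'
from h import *
save('side','s2')
show('side',['well','clear_lid','dark_cover'])
snapshot('scene');show('scene',['well','clear_lid','dark_cover'])
print(get_obs()['opening'])
delta([.472,-.198,.20])
E
```

```text
side well [ 0.4709 -0.1988  0.0562] 0.85
side clear_lid [0.4149 0.3137 0.0006] 0.72
side dark_cover [0.4776 0.1546 0.1357] 0.75
scene clear_lid [ 0.4149  0.3159 -0.0012] 0.92
scene dark_cover [0.4742 0.1538 0.1389] 0.73
0.019052160732681667
tcp [0.4776 0.157  0.1952] [-1.7998e+02 -4.0000e-02 -1.6380e+02] F [ 0.57  0.72 -3.33] t 10.97
tool shift cm [ 10.44 -33.93  -0.46]
```

View pics/s2.png

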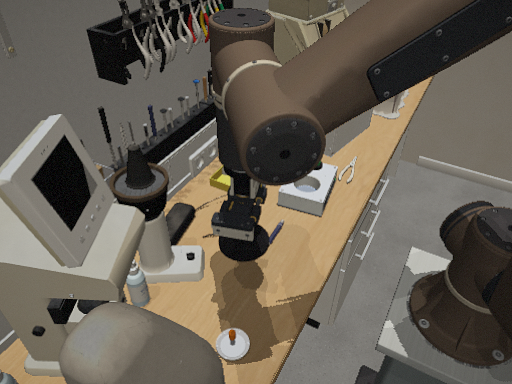

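Both lids are in hand: the side picture shows the cover hanging level at (243,243) under the gripper, and the weight reads about 3 N. Next I'm fitting the well rim more accurately.

```bash
cat > fit.py <<'E'
from h import *
def proj(s,P):
    q=Ro.from_euler('xyz',s['attitude'],degrees=True).inv().apply(P-np.array(s['position']))
    x=q[:,:2]/q[:,2:]; x=x*(1+s['k1']*(x**2).sum(1,keepdims=True))
    return x*[s['fx'],s['fy']]+[s['cx'],s['cy']]
t=np.linspace(0,2*np.pi,180,endpoint=False)
def circ(s,c,r): return proj(s,np.c_[c[0]+r*np.cos(t),c[1]+r*np.sin(t),np.full(180,c[2])])
def fit(s,img,c0,r,w=.012):
    g=cv2.GaussianBlur(img,(0,0),.8).astype('float32').mean(2)
    smp=lambda p: cv2.remap(g,p[:,0].astype('f4')[None],p[:,1].astype('f4')[None],1)[0]
    best=[]
    for dx in np.arange(-w,w+1e-9,.0005):
        for dy in np.arange(-w,w+1e-9,.0005):
            c=(c0[0]+dx,c0[1]+dy,c0[2])
            d=smp(circ(s,c,r+.002))-smp(circ(s,c,r-.002))
            best.append((np.clip(np.abs(d),0,40).mean(),c[0],c[1]))
    best.sort(reverse=True); return np.round(best[:3],4), np.round(np.mean(best[:15],0),4)
E
python3 - <<'E'
from fit import *
w=snapshot('wrist'); w.update(position=[0.41785488,-0.30634279,0.35522813],attitude=[163.494159,-0.0468030738,106.372104])
out=[]
for n,s,f in(('w',w,'w1'),('a',snapshot('scene'),'scene1'),('b',snapshot('side'),'side1')):
    im=cv2.imread(f'pics/{f}.png'); F=fit(s,im,(.474,-.199,.055),.039); print(n,F)
    c=(F[1][1],F[1][2],.055); p=circ(s,c,.039); 
    big=cv2.resize(im,None,fx=4,fy=4,interpolation=cv2.INTER_CUBIC)
    cv2.polylines(big,[np.int32((p+.5)*4)],True,(0,0,255),1)
    u,v=np.int32(p.mean(0)*4); out.append(cv2.resize(big[v-200:v+200,u-200:u+200],(266,266)))
cv2.imwrite('pics/fit1.png',np.hstack(out))
E
```

```text
w (array([[39.1126,  0.475 , -0.201 ],
       [39.1092,  0.4755, -0.2   ],
       [39.0049,  0.475 , -0.1995]]), array([38.8823,  0.4752, -0.2001]))
a (array([[28.9021,  0.471 , -0.196 ],
       [28.8686,  0.4715, -0.1965],
       [28.8679,  0.471 , -0.1965]]), array([28.773 ,  0.4713, -0.1962]))
b (array([[31.3268,  0.473 , -0.198 ],
       [31.2713,  0.4735, -0.198 ],
       [31.2678,  0.473 , -0.1975]]), array([31.1888,  0.4732, -0.198 ]))
```

View pics/fit1.png

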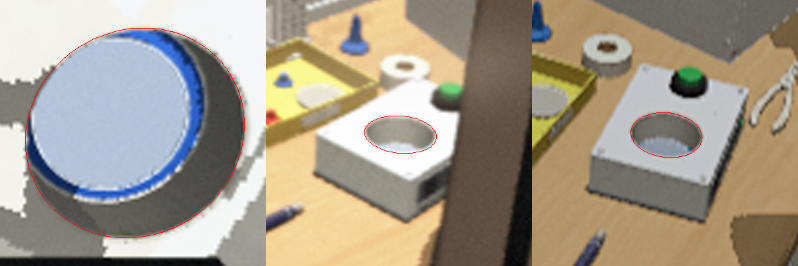

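The red circle fits the rim in all three crops, at (0.4735, -0.1985) ± 2 mm. I'm carrying the lids over the well.

Emit:
{"name": "play_rows", "arguments": {"plan": [[0.24, -0.8, 0, 0, 0, 0], [0.48, -1.6, 0, 0, 0, 0], [0.667, -2.2, 0, 0, 0, 0], [0.667, -2.2, 0, 0, 0, 0], [0.667, -2.2, 0, 0, 0, 0], [0.667, -2.2, 0, 0, 0, 0], [0.667, -2.2, 0, 0, 0, 0], [0.667, -2.2, 0, 0, 0, 0], [0.667, -2.2, 0, 0, 0, 0], [0.667, -2.2, 0, 0, 0, 0], [0.667, -2.2, 0, 0, 0, 0], [0.667, -2.2, 0, 0, 0, 0], [0.667, -2.2, 0, 0, 0, 0], [0.667, -2.2, 0, 0, 0, 0], [0.667, -2.2, 0, 0, 0, 0], [0.48, -1.6, 0, 0, 0, 0], [0.3, -1.0, 0, 0, 0, 0], [0.12, -0.43, 0, 0, 0, 0], [0, 0, 0, 0, 0, 0], [0, 0, 0, 0, 0, 0]]}}

```text
clock: 12.78
tool_pos: [0.4737, -0.1982, 0.1955]
orientation: [180.0, 0.0, -163.8]
force: [1.0, -0.2, -3.5]
opening: 0.0195
gripper_force: 30.0
```

Emit:
{"name": "play_rows", "arguments": {"plan": [[0, 0, 0.5, 0, 0, 0], [0, 0, 1, 0, 0, 0], [0, 0, 1, 0, 0, 0], [0, 0, 1, 0, 0, 0], [0, 0, 0.7, 0, 0, 0], [0, 0, 0.5, 0, 0, 0], [0, 0, 0.3, 0, 0, 0], [0, 0, 0, 0, 0, 0], [0, 0, 0, 0, 0, 0], [0, 0, 0, 0, 0, 0]]}}

```text
clock: 13.62
tool_pos: [0.4741, -0.1986, 0.146]
orientation: [-180.0, 0.0, -163.8]
force: [-0.3, 0.1, -2.0]
opening: 0.0192
gripper_force: 30.0
```

```bash
python3 - <<'E'
from fit import *
o=get_obs(); p=o['tool_pos']; print(p,o['opening'])
for n in('scene','side','wrist'):
    s=snapshot(n); im=s['frame'][:,:,::-1].copy(); cv2.imwrite(f'pics/over_{n}.png',im)
    z=p[2]-.0685+.010
    c=np.array([p[0],p[1],z+.012])
    for nm in ('dark_cover','clear_lid'): show(n,[nm])
    if n!='wrist':
        F=fit(s,im,(p[0],p[1],z),.056); print(n,F)
        big=cv2.resize(im,None,fx=4,fy=4,interpolation=cv2.INTER_CUBIC)
        cv2.polylines(big,[np.int32((circ(s,(F[1][1],F[1][2],z),.056)+.5)*4)],True,(0,0,255),1)
        u,v=np.int32(circ(s,c,.056).mean(0)*4); cv2.imwrite(f'pics/o_{n}.png',big[v-200:v+200,u-200:u+200])
a,b=[cv2.imread(f'pics/o_{n}.png') for n in('scene','side')]
cv2.imwrite('pics/over.png',np.hstack([a,b]))
delta([.4735,-.1985,.1155])
E
```

```text
[ 0.4741127  -0.19855972  0.1459726 ] 0.019185012525830006
scene dark_cover [ 0.4715 -0.2016  0.0883] 0.76
scene clear_lid [ 4.186e-01  3.171e-01 -1.000e-04] 0.59
scene (array([[17.6623,  0.4761, -0.1976],
       [17.6276,  0.4756, -0.1976],
       [17.6174,  0.4766, -0.1976]]), array([17.5629,  0.476 , -0.1976]))
side dark_cover [ 0.4781 -0.1962  0.0873] 0.67
side clear_lid [0.4129 0.3125 0.0027] 0.8
side (array([[29.0127,  0.4761, -0.2026],
       [29.0126,  0.4761, -0.2031],
       [28.9912,  0.4766, -0.2026]]), array([28.9099,  0.4763, -0.2028]))
wrist dark_cover [ 0.4751 -0.2009  0.0884] 0.95
wrist dark_cover [ 4.811e-01 -4.500e-03 -3.000e-04] 0.26
wrist clear_lid [ 0.4721 -0.1975  0.0743] 0.77
tcp [ 0.4738 -0.1984  0.1457] [-1.8000e+02  1.0000e-02 -1.6379e+02] F [-0.48 -0.43 -2.91] t 14.07
tool shift cm [0.03 0.   3.02]
```

View pics/over.png

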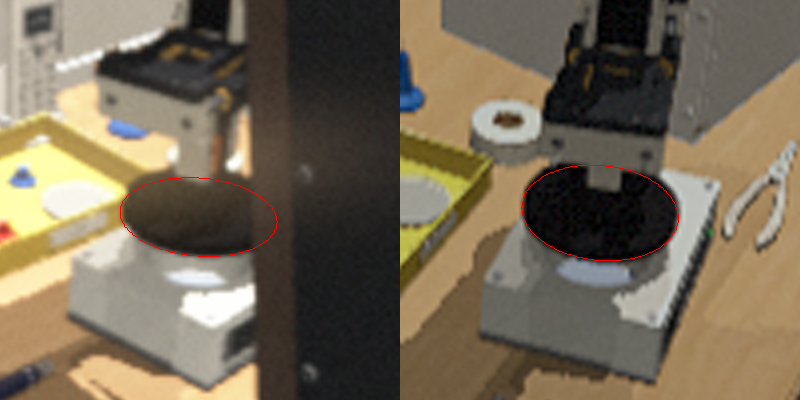

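The crops show the cover level over the well, roughly concentric. I'm lowering it slowly by feel.

Emit:
{"name": "play_rows", "arguments": {"plan": [[0, 0, 0.4, 0, 0, 0], [0, 0, 0.5, 0, 0, 0], [0, 0, 0.4, 0, 0, 0], [0, 0, 0.3, 0, 0, 0], [0, 0, 0.3, 0, 0, 0], [0, 0, 0, 0, 0, 0], [0, 0, 0, 0, 0, 0], [0, 0, 0, 0, 0, 0]]}}

```text
clock: 14.73
tool_pos: [0.4739, -0.1985, 0.1266]
orientation: [-180.0, 0.0, -163.8]
force: [0.1, -0.7, -3.2]
opening: 0.0192
gripper_force: 30.0
```

Emit:
{"name": "play_rows", "arguments": {"plan": [[0, 0, 0.1, 0, 0, 0], [0, 0, 0.1, 0, 0, 0], [0, 0, 0.1, 0, 0, 0], [0, 0, 0.1, 0, 0, 0], [0, 0, 0.1, 0, 0, 0], [0, 0, 0, 0, 0, 0], [0, 0, 0, 0, 0, 0]]}}

```text
clock: 15.32
tool_pos: [0.4737, -0.1985, 0.1215]
orientation: [180.0, -0.0, -163.8]
force: [1.5, -0.1, -3.1]
opening: 0.0193
gripper_force: 30.0
```

No contact at 2 mm past the mouth, so the plug has entered. Continuing down.

Emit:
{"name": "play_rows", "arguments": {"plan": [[0, 0, 0.1, 0, 0, 0], [0, 0, 0.1, 0, 0, 0], [0, 0, 0.1, 0, 0, 0], [0, 0, 0.1, 0, 0, 0], [0, 0, 0, 0, 0, 0], [0, 0, 0, 0, 0, 0]]}}

```text
clock: 15.82
tool_pos: [0.4737, -0.1985, 0.1175]
orientation: [180.0, -0.0, -163.8]
force: [0.6, 0.2, -3.7]
opening: 0.0195
gripper_force: 30.0
```

Emit:
{"name": "play_rows", "arguments": {"plan": [[0, 0, 0.1, 0, 0, 0], [0, 0, 0.1, 0, 0, 0], [0, 0, 0, 0, 0, 0], [0, 0, 0, 0, 0, 0]]}}

```text
clock: 16.15
tool_pos: [0.4738, -0.1985, 0.1156]
orientation: [-180.0, 0.0, -163.8]
force: [-0.5, -0.3, -3.2]
opening: 0.0194
gripper_force: 30.0
```

Emit:
{"name": "play_rows", "arguments": {"plan": [[0, 0, 0.1, 0, 0, 0], [0, 0, 0, 0, 0, 0], [0, 0, 0, 0, 0, 0]]}}

```text
clock: 16.4
tool_pos: [0.474, -0.1986, 0.1151]
orientation: [-180.0, 0.0, -163.8]
force: [-1.4, 0.4, 4.0]
opening: 0.0191
gripper_force: 30.0
```

Emit:
{"name": "play_rows", "arguments": {"plan": [[0, 0, 0.05, 0, 0, 0], [0, 0, 0, 0, 0, 0], [0, 0, 0, 0, 0, 0]]}}

```text
clock: 16.65
tool_pos: [0.474, -0.1986, 0.115]
orientation: [-180.0, 0.0, -163.8]
force: [-5.0, 2.1, 9.5]
opening: 0.0193
gripper_force: 30.0
```

The lid is home at the expected height, with contact felt. Letting go.

Emit:
{"name": "play_rows", "arguments": {"plan": [[0, 0, -0.1, 0, 0, 0], [0, 0, 0, 0, 0, 0], [0, 0, 0, 0, 0, 0], [0, 0, 0, 0, 0, 0], [0, 0, 0, 0, 0, 0], [0, 0, 0, 0, 0, 0], [0, 0, 0, 0, 0, 0], [0, 0, 0, 0, 0, 0], [0, 0, 0, 0, 0, 0], [0, 0, 0, 0, 0, 0]], "grip": 7}}

```text
clock: 17.48
tool_pos: [0.4738, -0.1985, 0.115]
orientation: [180.0, -0.0, -163.8]
force: [0.1, -0.1, 0.4]
opening: 0.0701
gripper_force: 0.0
```

```bash
python3 - <<'E'
from h import *
ims=[save(c,'rel_'+c)['frame'] for c in('wrist','side')]
for c in('wrist','side'): show(c,['clear_lid','dark_cover'])
cv2.imwrite('pics/rel.png',cv2.resize(np.hstack(ims)[:,:,::-1],(800,300)))
o=get_obs();print(o['tool_pos'],o['opening'],o['force'])
E
```

```text
wrist clear_lid [ 0.4681 -0.1972  0.043 ] 0.89
wrist dark_cover [ 0.475  -0.1963  0.0549] 0.64
side clear_lid [ 0.4122  0.3151 -0.001 ] 0.58
side dark_cover [ 0.4772 -0.1951  0.0572] 0.73
[ 0.47379005 -0.19848178  0.11509663] 0.06990100014898633 [0.10637538 0.58486109 0.4184511 ]
```

View pics/rel.png

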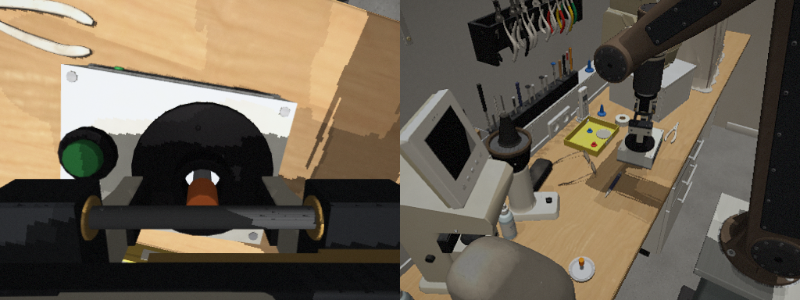

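The lids are nested and seated, with the fingers open around the knob at (202,190) in the wrist half; the button is up at left. Now down to the collar.

Emit:
{"name": "play_rows", "arguments": {"plan": [[0, 0, 0.4, 0, 0, 0], [0, 0, 0.6, 0, 0, 0], [0, 0, 0.5, 0, 0, 0], [0, 0, 0.4, 0, 0, 0], [0, 0, 0.3, 0, 0, 0], [0, 0, 0.2, 0, 0, 0], [0, 0, 0, 0, 0, 0], [0, 0, 0, 0, 0, 0], [0, 0, 0, 0, 0, 0]]}}

```text
clock: 18.53
tool_pos: [0.4739, -0.1985, 0.0912]
orientation: [-180.0, 0.0, -163.8]
force: [-0.7, 0.1, -0.1]
opening: 0.0701
gripper_force: 0.0
```

Emit:
{"name": "play_rows", "arguments": {"plan": [[0, 0, 0, 0, 0, 0], [0, 0, 0, 0, 0, 0], [0, 0, 0, 0, 0, 0], [0, 0, 0, 0, 0, 0], [0, 0, 0, 0, 0, 0], [0, 0, 0, 0, 0, 0], [0, 0, 0, 0, 0, 0]], "grip": 3.6}}

```text
clock: 19.12
tool_pos: [0.4738, -0.1985, 0.0911]
orientation: [-180.0, 0.0, -163.8]
force: [-0.4, -0.4, 0.4]
opening: 0.0433
gripper_force: 30.0
```

Emit:
{"name": "play_rows", "arguments": {"plan": [[0, 0, -0.2, 0, 0, 0], [0, 0, -0.3, 0, 0, 0], [0, 0, -0.5, 0, 0, 0], [0, 0, -0.8, 0, 0, 0], [0, 0, -1, 0, 0, 0], [0, 0, -1, 0, 0, 0], [0, 0, -1, 0, 0, 0], [0, 0, -1, 0, 0, 0], [0, 0, -1, 0, 0, 0], [0, 0, -1, 0, 0, 0], [0, 0, -1, 0, 0, 0], [0, 0, -0.8, 0, 0, 0], [0, 0, -0.5, 0, 0, 0], [0, 0, -0.3, 0, 0, 0], [0, 0, -0.2, 0, 0, 0], [0, 0, 0, 0, 0, 0], [0, 0, 0, 0, 0, 0], [0, 0, 0, 0, 0, 0], [0, 0, 0, 0, 0, 0], [0, 0, 0, 0, 0, 0]]}}

```text
clock: 20.78
tool_pos: [0.4736, -0.1984, 0.1967]
orientation: [180.0, -0.0, -163.8]
force: [-0.1, 0.0, -0.8]
opening: 0.0434
gripper_force: 30.0
```

```bash
python3 - <<'E'
from h import *
ims=[]
for c in('scene','side'):
    im=save(c,'end_'+c)['frame'][:,:,::-1]; show(c,['clear_lid','dark_cover'])
    u,v=(300,180) if c=='scene' else (305,170)
    ims.append(cv2.resize(im[v-70:v+70,u-70:u+70],(400,400),interpolation=cv2.INTER_CUBIC))
cv2.imwrite('pics/end.png',np.hstack(ims))
o=get_obs();print(o['tool_pos'],o['opening'],o['force'],o['gripper_force'])
E
```

```text
scene clear_lid [ 4.151e-01  3.168e-01 -4.000e-04] 0.92
scene clear_lid [ 0.4786 -0.1993  0.0489] 0.83
scene dark_cover [ 0.4697 -0.2021  0.1618] 0.91
side clear_lid [ 0.4146  0.3151 -0.003 ] 0.72
side clear_lid [ 0.4777 -0.1977  0.0444] 0.68
side dark_cover [ 0.4735 -0.1968  0.1596] 0.57
[ 0.47374306 -0.19847456  0.1970406 ] 0.043455927384607185 [ 0.02660133 -0.34849236 -1.02441616] 29.999800650402904
```

View pics/end.png

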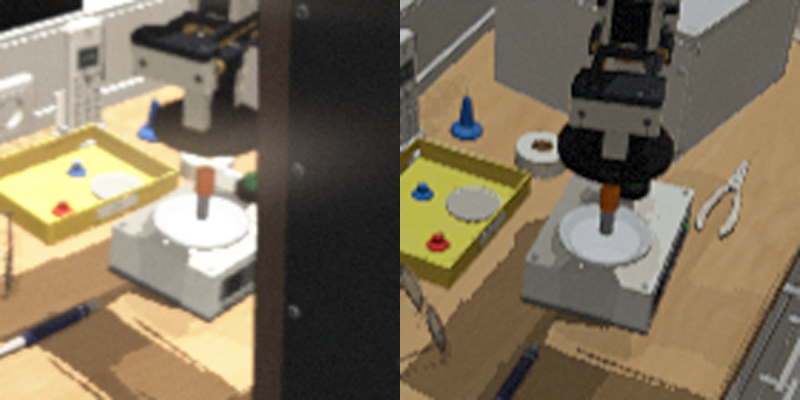

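The pictures show the clear lid seated in the well, at (200,220) and (605,235), with the cover held level above it. Handing in.

```bash
python3 -c "
from plant import close_job; print(close_job())"
```

```text
the job is handed in; nothing more can be done
None
```

I handed the job in at about 21 s: the button was pressed and came back up, the clear lid is seated in the well, and the black cover is held level about 10.5 cm above it; no verdict came back.

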